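Pack a well plate against the back bar of a microscope stage and hold it for clamping

TASK

The well plate lies askew in the holder on the microscope stage. Pick up the narrower of the two aluminium spacers by its fin, set it down onto the stage beside the plate at the end where the gap between plate and front clamp bar is the wider, and slide it along that gap until it stands in front of the clamp screw. There press the plate gently with it until the plate sits flush against the back bar, and finish like that, still gripping the spacer and still pressing, so that I can tighten the screw; do not disturb anything else.

Things in the scene. Friction and masses are not known exactly. Their poses are not given: they have to be found in the camera images.
- scope: Inverted microscope, fixed. Black stage plate 285 x 220 mm, top 200 mm above the bench. Origin: on the bench under the stage's middle; x along the two holder bars, +y to the front, z up. In this frame: back bar face y = -43 mm, clamp bar face y = +68 mm, clamp screw x = 0. Lamp pillar at the back, tilted away, all behind y = -110 mm, up to 0.49 m high; focus knobs low on both sides.
- clamp_face (a point): Point of the clamp bar's inner face in front of the screw, on the stage top; axes as the microscope's; the plate lies on its -y side. Bar 150 mm long, 14 mm thick, 12 mm high (19 mm within 15 mm of the screw). The screw is backed off inside the bar; its knob reaches 30 mm out in +y. The face is 111 mm from the back bar's.
- plate: White 12-well plate, loose on the stage: 127.8 (x) by 85.5 (y) by 15 mm high, 85 g, slides easily (friction about 0.3). Origin: centre of underside. Starts up to 0.14 rad askew either way; gap to clamp bar then about 16 mm at its middle, up to 25 mm at one end (the microscope's -x end if the plate is turned anticlockwise from above, else +x), 25.5 mm once flush.
- spacer: The narrower aluminium spacer, to be used: bar 58 mm long (x), 18 mm wide (y), 20 mm high, both sides tapering to 5 mm wide over the last 18 mm of each end. On its middle an upright fin 26 mm long (x), 10 mm thick (y), 30 mm high: 50 mm overall. 85 g. Origin: centre of underside. Starts upright on the bench; both ends alike.
- wide_spacer: The wider spacer, to be left alone: same shape, length and fin, but 30 mm wide. Starts upright on the bench near the other; the two may have changed places.
- back_bar: The holder's fixed aluminium back bar. Origin: middle of the back bar's working face, on the stage top; axes as the microscope's, +y off the face to the front. The bar is 190 mm long, 14 mm thick, 12 mm high; a lug at each end, 12 mm high, comes 22 mm forward, 170 mm clear between the lugs.
- plate_end (a point): Middle of the lower edge of the plate's +x short side, 63.9 mm from the plate's origin along its x; axes as the plate's.
There are look-alikes about, which are no part of the job. Leave any orange look-alike of the spacer alone.

How it is judged (in metres and radians):
On the way:
1. the narrower spacer stands down on the stage in line with the gap, at the gap's wider end (either end if the plate is nearly straight), more than 40 mm from the clamp screw along the bar (z of spacer in the frame of scope between 0.196 and 0.204 m and y of spacer in the frame of scope between 0.0465 and 0.06 m and angle between the x axis of spacer and the x axis of scope, either way round below 0.09 rad and ((x of spacer in the frame of scope above 0.04 m and y of plate_end in the frame of scope below 0.0122 m) or (x of spacer in the frame of scope below -0.04 m and y of plate_end in the frame of scope above 0.0065 m))), for 0.1 s.
At the end, for the whole second after the job is handed in: Narrower spacer still gripped, upright in the gap within 4 mm of the stage top, within 12 mm of the screw and in line with the bar, pressing the plate with 1.5 to 25 N; plate flat, at rest, pressed on the back bar within 1.8 mm and 0.025 rad (z of spacer in the frame of scope between 0.196 and 0.204 m and y of spacer in the frame of scope between 0.0465 and 0.06 m and angle between the x axis of spacer and the x axis of scope, either way round below 0.09 rad and x of spacer in the frame of scope between -0.012 and 0.012 m and angle between spacer's own z axis and vertical below 0.12 rad and y of plate in the frame of scope below 0.0016 m and z of plate in the frame of scope below 0.203 m and angle between the x axis of plate and the x axis of scope, either way round below 0.025 rad and contact force between spacer and plate between 1.5 and 25 N and contact force between plate and back_bar above 1.5 N and contact force between the fingers and spacer above 1 N and linear speed of each of plate, spacer below 0.01 m/s); the arm keeps its last pose, push and grip.
It fails at once if the plate is pushed harder than 35 N by spacer or fingers (contact force between any of spacer, the fingers and plate above 35 N).
It fails at once if the plate is tipped or lifted out of the holder (angle between plate's own z axis and vertical above 0.12 rad or z of plate in the frame of scope above 0.212 m).
It fails at once if the wider spacer or another bystander is moved by more than 25 mm (distance of any of wide_spacer, flask, small_dish, dish_stack, tip_box, media_bottle, tube_rack, slide_box from where it was at the start of the episode above 0.025 m).
It also fails if it takes over 45 s, if anything falls off the work surface, if the arm or the gripper's body presses on something with over 40 N, if the wrist force passes 120 N, or if a joint passes its speed limit or range.

ROBOT

A 6-joint arm with a two-finger parallel gripper is mounted at the origin on the work surface. World frame = base frame: x ahead of the robot, y to its left, z up, the work surface at z = 0. Lengths are in m, angles in degrees, forces in N, time in s.
With the tool pointing down it reaches from about 0.325 to 0.9 m from the base axis. Payload 3.5 kg.
Tool frame: the origin (TCP) lies at the very end of the fingers, on their centre line; the grasp point (between the pads) lies 19 mm behind it; z points along the fingers, y is the direction in which the jaws open and shut (so a half turn about z gives the same grasp; the last joint's range is limited). The gripper opens to 85 mm and grips with 20 to 120 N. Pads are 22 mm wide; open, the fingers measure 114 mm over their backs; the gripper's body (76 mm by 85 mm) begins 54 mm behind the grasp point. The pads swing forward as they close: fully open they stand 13 mm farther back than shut.
Start: joints at [-71.7, 15.837, -1.513, 72.651, 0, 84.076], TCP at [0.256, -0.57, 0.231] pointing down, gripper open.
Joint ranges: [-178.77, 178.77], [-48.84, 107.48], [-61.69, 71.31], [-111.58, 123.2], [-90, 87.43], [-180, 180]. Speed limits (degrees/s): [147.25, 147.25, 180, 180, 180, 180].

INTERFACE

Orientations are given as a 3x3 rotation matrix whose columns are the frame's x, y, z axes.
In Python, from cell import manip, optics gives the robot as it stands.
- The arm moves only by the tool jog_arm, never from a script. Its argument "moves" is a list of rows, each an object with "linear": the shift along the tool's x, y, z in mm, a list of three; "rot": the turn, a rotation vector about the tool's x, y, z in rad, a list of three. In form: [{"linear": [tx, ty, tz], "rot": [rx, ry, rz]}, ...]. A call has 1 to 10 rows; each row is the pose to reach, as a shift and turn from the pose commanded when the call began, along the tool's axes at that moment; what a row does not reach only later rows make up. A row lasts 1/8 s, in which the tool goes at most 62.5 mm and 10.7 degrees, less where a joint would pass 70% of its speed; a pose out of reach is approached as far as the arm can. A call with a gripper value outside its range is refused whole. "gripper" is the finger opening in mm, from 0 to 85.4, set as the call begins (left out, the last holds). The fingers move at their own pace and stop on an object; the grip force is fixed at half the most. Time passes only in rows, so rows that repeat a pose let the fingers close. It gives the time, the measured TCP pose, the force and the opening at its end, in the units of the state.
- manip.observe(): the state, without advancing time (a new reading comes with each control period).
- optics.capture(name): name is "scene" or "top" or "wrist"; returns the picture (420x560x3 uint8, blue, green, red); there is no depth.
- optics.camera_info(name): a dict with "fx", "fy", "cx", "cy" (pixels), "R" (3x3) and "t" (3): a world point X has camera coordinates R X + t; the wrist camera has in their place "hand_eye" (4x4, takes a point from camera to tool coordinates, whose origin is the TCP and whose axes are the flange's). Camera axes: x right, y down, z forward; pixel columns grow to the right and rows downward; lengths in m; the calibration is good to about 2 mm. A picture is of the moment at which its call begins: read the wrist's pose just before it. camera_info takes no time and is no camera call.
- manip.job_done(): hands the job in, once; it reports no verdict.
The state is a dict: "time_s": time; "joint_positions": joint angles; "qvel": joint speeds; "joint_efforts": joint torques, N m; "ee_pos": TCP position; "tool_rot": TCP orientation; "force": force on the tool from outside, world axes, zero at the start; "wrist_torque": the same for the moment, N m; "width": opening from 0.0 (shut) to 1.0 (fully open).
Only numpy, scipy, OpenCV 4.12 (cv2) and the standard library are available. Lean on these libraries where they do the work, as an engineer would, in place of code of your own. Each camera call takes 0.05 s, during which the arm holds its last target. There are 200 camera calls.

## Working session

There is one attempt and no reset: what is moved stays moved. The work goes in short steps, Python scripts to look and compute and a tool call to move; the robot and the scene stay as the last step left them, time stands still between calls to the robot, and variables do not carry over. Pictures are saved under pics/ and viewed, about 8 in all and at most 12, crops included, and the job is handed in when it is done.

Besides the shell and the picture viewer there is one more tool, called after ">>>" by a JSON object that holds its "api" and its "payload". jog_arm: Moves the arm, as the interface text tells. Its arguments: {"type":"object","properties":{"moves":{"type":"array","items":{"type":"object","properties":{"linear":{"type":"array","items":{"type":"number"}},"rot":{"type":"array","items":{"type":"number"}}}}},"gripper":{"type":"number"}},"required":["moves"]}

```bash
mkdir -p pics
python3 - <<'E'
from cell import manip, optics
import cv2,numpy as np
print(manip.observe())
for n in("scene","top"):
    cv2.imwrite(f"pics/{n}1.png",optics.capture(n)); print(n,optics.camera_info(n))
print(optics.camera_info("wrist"))
E
```

```text
{'time_s': 0.0, 'joint_positions': array([-7.16994562e+01,  1.58789628e+01, -1.59781558e+00,  7.26501696e+01,
       -5.39326319e-04,  8.40773575e+01]), 'qvel': array([ 0.13721088, -0.13185471, -0.07576709,  0.09035139,  0.03170531,
        0.05952521]), 'joint_efforts': array([-5.96815407e-04, -4.45508230e+01,  2.95201993e+01,  1.64334039e-02,
        3.97980614e-05,  1.99289097e-06]), 'ee_pos': array([ 0.2561939 , -0.56922982,  0.23015228]), 'tool_rot': array([[ 9.11954228e-01,  4.10291347e-01, -7.04657049e-04],
       [ 4.10291893e-01, -9.11951835e-01,  2.10064062e-03],
       [ 2.19261380e-04, -2.20480317e-03, -9.99997545e-01]]), 'force': array([-0.03727149, -0.06885744,  0.4538061 ]), 'wrist_torque': array([-0.03139629,  0.02274974, -0.01565446]), 'width': 0.9950336101660784}
scene {'fx': 473.9755218078279, 'fy': 473.9755218078279, 'cx': 281.02295498157685, 'cy': 206.11994610016745, 'R': array([[ 0.76970858,  0.63838729, -0.00321966],
       [ 0.4941898 , -0.59902607, -0.63003508],
       [-0.40413505,  0.48335228, -0.77656   ]]), 't': array([-0.44374987, -0.11445883,  1.06758187])}
top {'fx': 472.98584937193306, 'fy': 472.98584937193306, 'cx': 280.9755846809462, 'cy': 204.88379591945161, 'R': array([[ 0.0103862 , -0.99979333,  0.01747629],
       [-0.99587948, -0.01191699, -0.08990023],
       [ 0.09008992, -0.01647055, -0.99579743]]), 't': array([0.05233792, 0.50658791, 1.03774902])}
{'fx': 310.094061781218, 'fy': 310.094061781218, 'cx': 278.77451585720763, 'cy': 213.72159970685195, 'hand_eye': array([[-1.77230760e-03, -9.53681894e-01, -3.00811741e-01,
         7.62081870e-02],
       [ 9.99998362e-01, -1.58001361e-03, -8.82526473e-04,
        -1.65605742e-04],
       [ 3.66362873e-04, -3.00812812e-01,  9.53683133e-01,
        -1.41770778e-01],
       [ 0.00000000e+00,  0.00000000e+00,  0.00000000e+00,
         1.00000000e+00]])}
```

View pics/scene1.png

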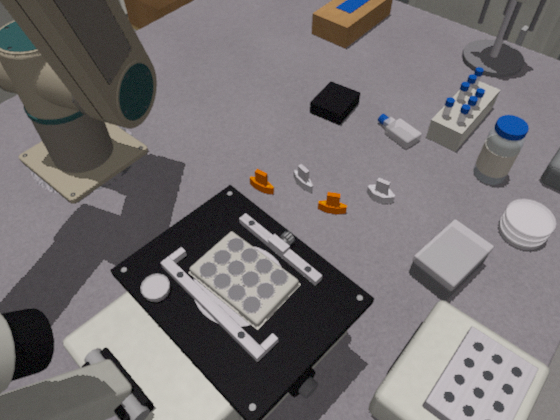

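View pics/top1.png

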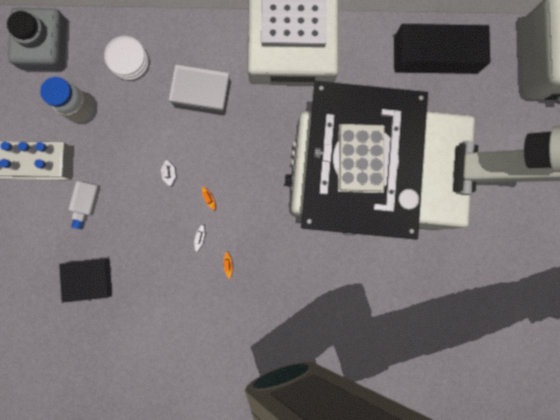

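The scene view shows the microscope at the lower middle, with its clamp screw near (287,238). The two grey spacers are near (303,178) and (382,190), and the orange look-alikes are near (262,182) and (333,204). In the top view the greys are at (168,173) and (199,238), and the stage spans (302-428, 83-238). Next I enlarge both areas.

Run:
```python
import cv2,numpy as np
im=cv2.imread("pics/top1.png")
a=cv2.resize(im[155:290,145:245],None,fx=4.4,fy=4.4,interpolation=cv2.INTER_CUBIC)   # 440x594
cv2.imwrite("pics/a.png",a)
b=cv2.resize(im[75:245,290:435],None,fx=3.5,fy=3.5,interpolation=cv2.INTER_CUBIC)
cv2.imwrite("pics/b.png",b);print(a.shape,b.shape)
```

```text
(594, 440, 3) (595, 508, 3)
```

View pics/a.png

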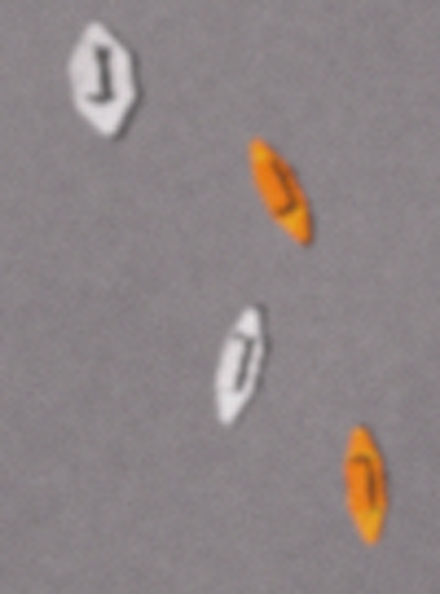

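View pics/b.png

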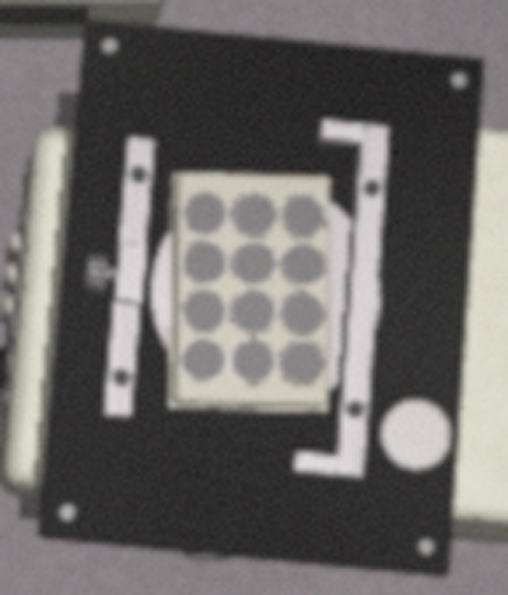

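```bash
cat > h.py <<'E'
import numpy as np
from cell import manip, optics
def ray(name,uv,z,pose=None):
    c=optics.camera_info(name); uv=np.atleast_2d(np.array(uv,float))
    d=np.c_[(uv[:,0]-c['cx'])/c['fx'],(uv[:,1]-c['cy'])/c['fy'],np.ones(len(uv))]
    if name!="wrist": o=-c['R'].T@c['t']; D=d@c['R']
    else:
        p,R=pose; H=c['hand_eye']; o=R@H[:3,3]+p; D=d@H[:3,:3].T@R.T
    return o+D*((z-o[2])/D[:,2])[:,None]
def proj(name,X,pose=None):
    c=optics.camera_info(name); X=np.atleast_2d(X)
    if name!="wrist": q=X@c['R'].T+c['t']
    else:
        p,R=pose; H=c['hand_eye']; q=((X-p)@R-H[:3,3])@H[:3,:3]
    return np.c_[c['fx']*q[:,0]/q[:,2]+c['cx'],c['fy']*q[:,1]/q[:,2]+c['cy']]
E
python3 - <<'E'
from h import *
np.set_printoptions(precision=4,suppress=True)
B=lambda p:np.array(p)/3.5+[290-.36,75-.36]
A=lambda p:np.array(p)/4.4+[145-.39,155-.39]
s=ray("top",B([(109,46),(459,79),(67,511),(426,546)]),.2)
c=s.mean(0); ax=(s[0]+s[1]-s[2]-s[3])[:2]; th=np.arctan2(ax[1],ax[0])
print("screws",s,"centre",c,"th",th, "dims",np.linalg.norm(s[0]-s[2]),np.linalg.norm(s[0]-s[1]))
Rz=np.array([[np.cos(th),-np.sin(th)],[np.sin(th),np.cos(th)]])
loc=lambda P:(P[:,:2]-c[:2])@Rz
print("clampface",loc(ray("top",B([(155,140),(132,415)]),.212)),"clamp outer",loc(ray("top",B([(128,137),(104,415)]),.212)))
print("plate corners top",loc(ray("top",B([(172,172),(331,176),(168,406),(329,411)]),.215)))
print("backbar",loc(ray("top",B([(362,145),(339,455)]),.212)))
e=ray("top",A([(254,308),(227,424)]),.018);print("spacer",e,e.mean(0),np.arctan2(*(e[0]-e[1])[1::-1]),np.linalg.norm(e[0]-e[1]))
e=ray("top",A([(96,24),(110,138)]),.018);print("wide",e.mean(0))
e=ray("top",A([(258,140),(307,243),(359,428),(372,543)]),.018);print("orange",e)
st=manip.observe(); print(st['ee_pos'])
E
```

```text
screws [[ 0.7153 -0.0128  0.2   ]
 [ 0.6999 -0.2044  0.2   ]
 [ 0.4611  0.0089  0.2   ]
 [ 0.4446 -0.1826  0.2   ]] centre [ 0.5802 -0.0977  0.2   ] th -0.0851192568217189 dims 0.2551630359975216 0.19230544935032864
clampface [[ 0.0741  0.0679]
 [-0.0748  0.0674]] clamp outer [[ 0.0743  0.0825]
 [-0.0762  0.0821]]
plate corners top [[ 0.0568  0.0577]
 [ 0.0631 -0.0271]
 [-0.0686  0.0492]
 [-0.0629 -0.0356]]
backbar [[ 0.0825 -0.0431]
 [-0.0853 -0.0433]]
spacer [[0.46   0.2333 0.018 ]
 [0.4012 0.2454 0.018 ]] [0.4306 0.2393 0.018 ] -0.20339626730513435 0.06002797204816233
wide [0.5755 0.3134 0.018 ]
orange [[0.546  0.2334 0.018 ]
 [0.4934 0.2072 0.018 ]
 [0.3999 0.1788 0.018 ]
 [0.3423 0.171  0.018 ]]
[ 0.2562 -0.5693  0.2303]
```

>>> {"api": "jog_arm", "payload": {"moves": [{"linear": [0,0,-60],"rot": [0,0,0]},{"linear": [30,-50,-100],"rot": [0,0,-0.18]},{"linear": [70,-95,-100],"rot": [0,0,-0.36]},{"linear": [110,-140,-100],"rot": [0,0,-0.54]},{"linear": [140,-190,-100],"rot": [0,0,-0.72]},{"linear": [180,-240,-100],"rot": [0,0,-0.9]},{"linear": [210,-290,-100],"rot": [0,0,-1.08]},{"linear": [250,-340,-100],"rot": [0,0,-1.26]},{"linear": [290,-390,-100],"rot": [0,0,-1.44]},{"linear": [325,-440,-100],"rot": [0,0,-1.62]}], "gripper": 45}}

```text
time_s: 1.35
ee_pos: [0.3719, -0.035, 0.3311]
tool_rot: [[-0.459, 0.888, 0.001], [0.888, 0.459, -0.0], [-0.0, 0.0, -1.0]]
force: [1.4, -0.2, -0.1]
width: 0.524
```

```bash
cat >> h.py <<'E'
def plan(target,ang):
    """offset in tool axes (mm) and yaw (rad) to reach target with tool x at world angle ang, tool down"""
    s=manip.observe(); R=s['tool_rot']; x=np.array([np.cos(ang),np.sin(ang),0]); z=np.array([0,0,-1.])
    from scipy.spatial.transform import Rotation as Ro
    T=np.c_[x,np.cross(z,x),z]
    print("t",s['time_s'],"pos",s['ee_pos'],"yaw",np.arctan2(R[1,0],R[0,0]),"F",s['force'],"w",s['width']*85.4)
    print("lin",(R.T@(np.array(target)-s['ee_pos'])*1000).round(1),"rot",Ro.from_matrix(R.T@T).as_rotvec().round(4))
E
python3 -c "
from h import *
plan((.4306,.2393,.25),np.pi-.2034)"
```

```text
t 1.35 pos [ 0.37192284 -0.03497672  0.33110566] yaw 2.0481803310106117 F [ 1.3764912  -0.17242773 -0.07679972] w 44.72798815480374
lin [216.7 178.1  81.1] rot [ 3.0e-04  5.0e-04 -8.9e-01]
```

>>> {"api": "jog_arm", "payload": {"moves": [{"linear": [40,30,20],"rot": [0,0,-0.18]},{"linear": [80,65,40],"rot": [0,0,-0.36]},{"linear": [120,100,60],"rot": [0,0,-0.54]},{"linear": [160,135,80],"rot": [0,0,-0.72]},{"linear": [200,165,100],"rot": [0,0,-0.89]},{"linear": [216.7,178.1,131],"rot": [0,0,-0.89]},{"linear": [216.7,178.1,131],"rot": [0,0,-0.89]},{"linear": [216.7,178.1,131],"rot": [0,0,-0.89]}]}}

```text
time_s: 2.35
ee_pos: [0.4319, 0.2366, 0.2006]
tool_rot: [[-0.978, 0.208, -0.0], [0.208, 0.978, -0.001], [0.0, -0.001, -1.0]]
force: [0.7, 0.0, 0.1]
width: 0.525
```

Run:
```python
from h import *
import cv2,pickle
s=manip.observe(); im=optics.capture("wrist"); pickle.dump((s['ee_pos'],s['tool_rot']),open("p1.pkl","wb"))
print(s['ee_pos'],s['tool_rot'].round(3)); pr=proj("wrist",[[.4306,.2393,.02]],(s['ee_pos'],s['tool_rot']))[0];print(pr)
cv2.imwrite("pics/w1.png",im)
```

```text
[0.43191833 0.23657283 0.20063153] [[-0.978  0.208 -0.   ]
 [ 0.208  0.978 -0.001]
 [ 0.    -0.001 -1.   ]]
[281.45819913 190.68228389]
```

View pics/w1.png

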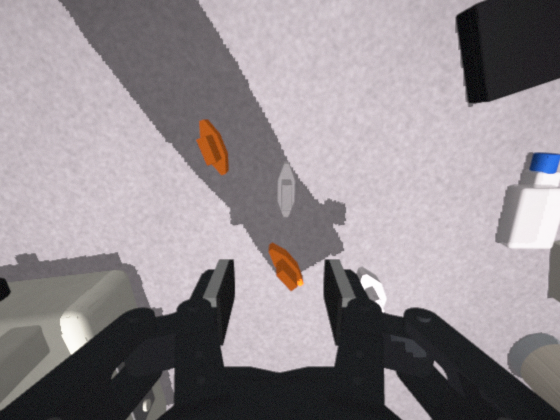

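The wrist view shows the narrow grey spacer at about (287,190), with the fingers below it. It sits about 5 px right of where I predicted, so I enlarge it.

Run:
```python
import cv2
im=cv2.imread("pics/w1.png")[150:230,240:340]
cv2.imwrite("pics/w1c.png",cv2.resize(im,None,fx=7,fy=7,interpolation=cv2.INTER_CUBIC))
```

```text
(no output)
```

View pics/w1c.png

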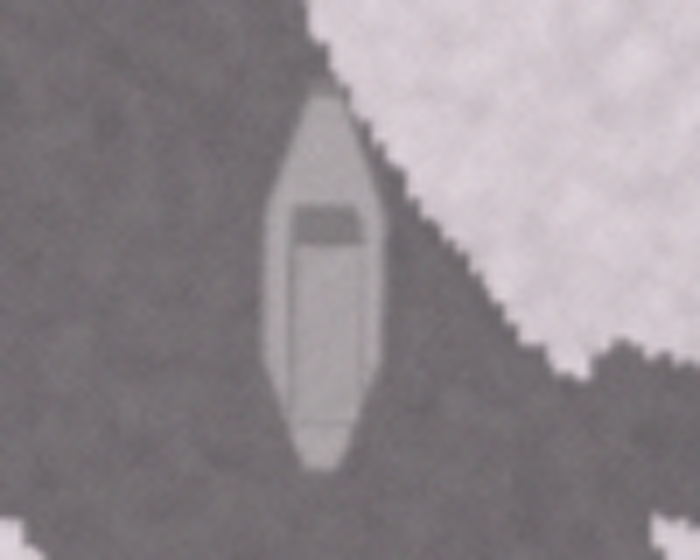

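Run:
```python
from h import *
import pickle
P=pickle.load(open("p1.pkl","rb"))
C=lambda p:np.array(p)/7+[240-.43,150-.43]
t=ray("wrist",C([(324,94),(322,470)]),.02,P); print("tips",t.round(4),t.mean(0).round(4),np.linalg.norm(t[0]-t[1]),np.arctan2(*(t[1]-t[0])[1::-1]))
f=ray("wrist",C([(293,245),(362,245),(290,425),(360,425)]),.05,P);print("fin",f.round(4),f.mean(0).round(4),np.linalg.norm(f[0]-f[1]))
w=ray("wrist",C([(268,290),(383,290)]),.02,P);print(np.linalg.norm(w[0]-w[1]))
plan((*((t.mean(0)+f.mean(0))/2)[:2],.1),np.pi-.203)
```

```text
tips [[0.4028 0.2498 0.02  ]
 [0.46   0.2377 0.02  ]] [0.4314 0.2438 0.02  ] 0.05852148242932078 -0.20931131110914708
fin [[0.4178 0.2417 0.05  ]
 [0.4198 0.251  0.05  ]
 [0.4429 0.236  0.05  ]
 [0.445  0.2456 0.05  ]] [0.4314 0.2436 0.05  ] 0.009462050340186521
0.017498475111815674
t 2.4 pos [0.43244976 0.23652394 0.20124338] yaw 2.931977163721707 F [-0.95200857 -0.16517917  0.35195141] w 44.828786202610345
lin [  2.6   6.7 101.2] rot [ 0.0003  0.001  -0.0066]
```

>>> {"api": "jog_arm", "payload": {"moves": [{"linear": [1,3.5,20]},{"linear": [2.3,7,60]},{"linear": [2.3,7,100]},{"linear": [2.3,7,120]},{"linear": [2.3,7,140]},{"linear": [2.3,7,155]},{"linear": [2.3,7,168]},{"linear": [2.3,7,177]},{"linear": [2.3,7,177]}]}}

```text
schema error: expected keys linear, rot
```

>>> {"api": "jog_arm", "payload": {"moves": [{"linear": [0,0,0]},{"linear": [0,0,0]},{"linear": [0,0,0]},{"linear": [0,0,0]},{"linear": [0,0,0]},{"linear": [0,0,0]}], "gripper": 2}}

```text
schema error: expected keys linear, rot
```

Run:
```python
from h import *
th=-.085; c=np.array([.5802,-.0977]); R=np.array([[np.cos(th),-np.sin(th)],[np.sin(th),np.cos(th)]])
print(c+R@[-.09,.0565], c+R@[0,.0565]); s=manip.observe(); print(s['ee_pos'],s['width']*85.4)
plan((*(c+R@[-.09,.0565]),.3),np.pi+th)
```

```text
[ 0.49532165 -0.03376319] [ 0.58499672 -0.04140398]
[0.43244976 0.23652394 0.20124338] 44.828786202610345
t 2.4 pos [0.43244976 0.23652394 0.20124338] yaw 2.931977163721707 F [-0.95200857 -0.16517917  0.35195141] w 44.828786202610345
lin [-117.8 -251.3  -98.7] rot [ 0.0003  0.001  -0.1246]
```

>>> {"api": "jog_arm", "payload": {"moves": [{"linear": [1,3.5,20],"rot": [0,0,0]},{"linear": [2.3,7,60],"rot": [0,0,0]},{"linear": [2.3,7,100],"rot": [0,0,0]},{"linear": [2.3,7,120],"rot": [0,0,0]},{"linear": [2.3,7,140],"rot": [0,0,0]},{"linear": [2.3,7,155],"rot": [0,0,0]},{"linear": [2.3,7,168],"rot": [0,0,0]},{"linear": [2.3,7,177],"rot": [0,0,0]},{"linear": [2.3,7,177],"rot": [0,0,0]}]}}

```text
time_s: 3.52
ee_pos: [0.4309, 0.2442, 0.0229]
tool_rot: [[-0.978, 0.207, -0.001], [0.207, 0.978, -0.0], [0.001, -0.001, -1.0]]
force: [0.3, -0.5, 0.4]
width: 0.531
```

>>> {"api": "jog_arm", "payload": {"moves": [{"linear": [0,0,0],"rot": [0,0,0]},{"linear": [0,0,0],"rot": [0,0,0]},{"linear": [0,0,0],"rot": [0,0,0]},{"linear": [0,0,0],"rot": [0,0,0]},{"linear": [0,0,0],"rot": [0,0,0]},{"linear": [0,0,0],"rot": [0,0,0]}], "gripper": 2}}

```text
time_s: 4.28
ee_pos: [0.4319, 0.2447, 0.0239]
tool_rot: [[-0.978, 0.207, 0.001], [0.207, 0.978, 0.001], [-0.001, 0.001, -1.0]]
force: [-0.2, -0.2, 5.8]
width: 0.107
```

Run:
```python
from h import *
th=-.085; c=np.array([.5802,-.0977]); R=np.array([[np.cos(th),-np.sin(th)],[np.sin(th),np.cos(th)]])
plan((*(c+R@[-.09,.0565]),.3),np.pi+th)
```

```text
t 4.275 pos [0.43187899 0.24469338 0.02388726] yaw 2.932876166451357 F [-0.18431128 -0.19759648  5.75102387] w 9.126304799909859
lin [-120.  -259.  -276.2] rot [ 0.0007  0.001  -0.1237]
```

>>> {"api": "jog_arm", "payload": {"moves": [{"linear": [0,0,-25],"rot": [0,0,0]},{"linear": [0,0,-80],"rot": [0,0,0]},{"linear": [0,0,-135],"rot": [0,0,0]},{"linear": [0,0,-190],"rot": [0,0,0]},{"linear": [0,0,-245],"rot": [0,0,0]},{"linear": [0,-20,-276],"rot": [0,0,0]},{"linear": [-20,-60,-276],"rot": [0,0,-0.03]},{"linear": [-40,-105,-276],"rot": [0,0,-0.06]},{"linear": [-65,-150,-276],"rot": [0,0,-0.09]},{"linear": [-85,-195,-276],"rot": [0,0,-0.12]}]}}

```text
time_s: 5.52
ee_pos: [0.4737, 0.0344, 0.2984]
tool_rot: [[-0.996, 0.088, -0.001], [0.088, 0.996, 0.0], [0.001, -0.0, -1.0]]
force: [0.6, -0.2, -1.3]
width: 0.102
```

Run:
```python
from h import *
plan((.4953,-.0338,.30),np.pi-.085)
```

```text
t 5.525 pos [0.47370966 0.03441623 0.29835789] yaw 3.0538411576503504 F [ 0.64551412 -0.21207827 -1.31223611] w 8.690359644946618
lin [-27.5 -66.1  -1.7] rot [-0.0001 -0.0015 -0.0028]
```

>>> {"api": "jog_arm", "payload": {"moves": [{"linear": [-12,-30,0],"rot": [0,0,0]},{"linear": [-24,-55,0],"rot": [0,0,0]},{"linear": [-27,-62,0],"rot": [0,0,0]},{"linear": [-27,-62,0],"rot": [0,0,0]},{"linear": [-27,-62,0],"rot": [0,0,0]}]}}

```text
time_s: 6.15
ee_pos: [0.4949, -0.0273, 0.299]
tool_rot: [[-0.996, 0.088, -0.001], [0.088, 0.996, 0.001], [0.001, 0.0, -1.0]]
force: [-0.8, -0.2, -1.6]
width: 0.103
```

Run:
```python
from h import *
import cv2,pickle
ps=[];s=manip.observe(); im=optics.capture("wrist"); pickle.dump((s['ee_pos'],s['tool_rot']),open("p2.pkl","wb"))
cv2.imwrite("pics/w2.png",im)
P=(s['ee_pos'],s['tool_rot']); print(P)
th=-.085; c=np.array([.5802,-.0977]); R=np.array([[np.cos(th),-np.sin(th)],[np.sin(th),np.cos(th)]])
for n,x,y,z in[("cbar-",-.075,.068,.212),("cbar+",.075,.068,.212),("bb-",-.085,-.043,.212),("screwSW",-.1275,.096,.2)]:
    print(n,proj("wrist",[*(c+R@[x,y]),z],P)[0].round(1))
cv2.imwrite("pics/w2b.png",cv2.resize(im[:300],None,fx=1.42,fy=1.42,interpolation=cv2.INTER_CUBIC))
```

```text
(array([ 0.4949036 , -0.02728001,  0.2990408 ]), array([[-9.96145962e-01,  8.77073887e-02, -7.97878477e-04],
       [ 8.77069761e-02,  9.96146172e-01,  5.38207391e-04],
       [ 8.42008355e-04,  4.66153611e-04, -9.99999537e-01]]))
cbar- [285.5 239.6]
cbar+ [285.2 388.1]
bb- [144.1 228.4]
screwSW [321.2 171.1]
```

View pics/w2.png

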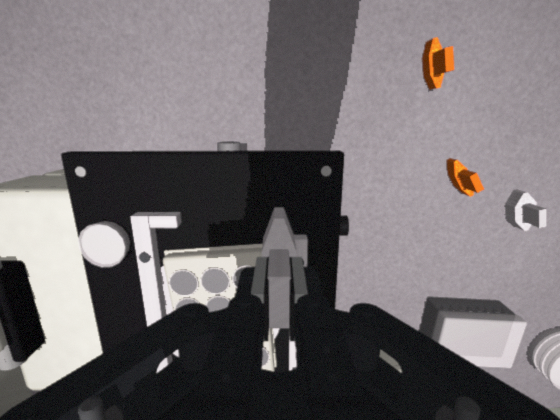

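The wrist view shows the held spacer's near tip at (279,208). The stage screws are at (326,171) and (80,172), and the end of the clamp bar at about (307,235) is partly hidden. Everything lies about 5 px in +y from the top-view estimate, as the spacer did, so I refine the stage position from the wrist picture.

Run:
```python
import cv2,numpy as np
im=cv2.imread("pics/w2.png"); g=cv2.cvtColor(im,cv2.COLOR_BGR2GRAY)
from h import *
import pickle
P=pickle.load(open("p2.pkl","rb")); pts=[]
for u,v in((326,171),(80,172)):
    p=g[v-9:v+10,u-9:u+10].astype(float); w=np.clip(p-90,0,None); y,x=np.mgrid[v-9:v+10,u-9:u+10]; pts.append(((w*x).sum()/w.sum(),(w*y).sum()/w.sum()))
s=ray("wrist",pts,.2,P); print(pts,s.round(4),np.linalg.norm(s[0]-s[1])); d=s[0]-s[1]; th=np.arctan2(-d[0],d[1]); print("th",th)
R=np.array([[np.cos(th),-np.sin(th)],[np.sin(th),np.cos(th)]])
print("centre", s[:,:2].mean(0)+R@[.1276,0])
a=cv2.resize(im[195:265,215:335],None,fx=4,fy=4,interpolation=cv2.INTER_CUBIC)
b=cv2.resize(im[200:290,110:230],None,fx=3.3,fy=3.3,interpolation=cv2.INTER_CUBIC)[:280]
o=np.zeros((280,480+396,3),np.uint8)[:, :796]; o[:,:400]=a[:,:400] if 0 else a[:,80:480]; o[:,400:796]=b
cv2.imwrite("pics/w2c.png",o)
```

```text
[(np.float64(325.865296803653), np.float64(170.67123287671234)), (np.float64(79.99973903966597), np.float64(171.223251565762))] [[ 0.4613  0.0124  0.2   ]
 [ 0.4446 -0.1787  0.2   ]] 0.1918241824434248
th -0.08740535101511643
centre [ 0.5800663  -0.09427859]
```

View pics/w2c.png

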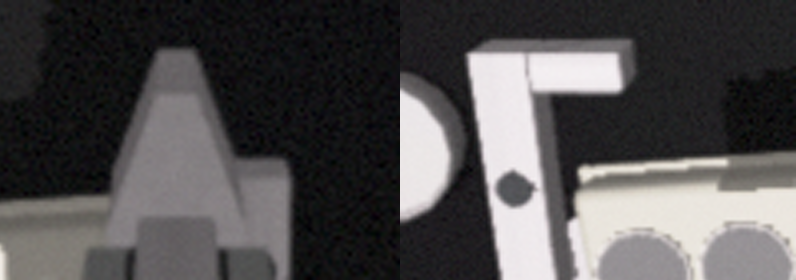

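```bash
cat >> h.py <<'E'
TH=-.0868; C=np.array([.5801,-.0943]); RS=np.array([[np.cos(TH),-np.sin(TH)],[np.sin(TH),np.cos(TH)]])
def go(x,y,z): plan((*(C+RS@[x,y]),z),np.pi+TH)
def loc():
    s=manip.observe(); return (np.array(s['ee_pos'][:2])-C)@RS, s['ee_pos'][2]
E
python3 - <<'E'
from h import *
import pickle
P=pickle.load(open("p2.pkl","rb"))
W=lambda x,y,z:[*(C+RS@[x,y]),z]
print("bar corner seen 307.1,234.6", proj("wrist",W(-.075,.082,.212),P))
p,R=P; print("tip seen 279.2,218.1",proj("wrist",[p+R@[.029,0,.004]],P))
print("lug inner corner seen", 110+(635-400)/3.3-.35,200+45/3.3-.35, proj("wrist",W(-.085,-.021,.212),P), "bb inner at hole", 110+(530-400)/3.3-.35, 200+90/3.3, proj("wrist",W(-.085,-.043,.212),P))
print("plate corner",ray("wrist",[[110+(583-400)/3.3-.35,200+180/3.3-.35]],.215,P))
go(-.09,.0572,.2245)
E
```

```text
bar corner seen 307.1,234.6 [[307.59682608 239.19391707]]
tip seen 279.2,218.1 [[279.18083956 218.6167611 ]]
lug inner corner seen 180.86212121212122 213.28636363636363 [[176.58003074 227.69865136]] bb inner at hole 149.0439393939394 227.27272727272728 [[148.53421073 227.77628115]]
plate corner [[ 0.51390587 -0.11999977  0.215     ]]
t 6.2 pos [ 0.49495911 -0.0272416   0.2991747 ] yaw 3.053995981680096 F [-0.23646061 -1.08629407 -0.26880422] w 8.927747659220792
lin [-0.7 -2.2 74.7] rot [ 0.0003 -0.0005 -0.0008]
```

>>> {"api": "jog_arm", "payload": {"moves": [{"linear": [-0.7,-2.2,15],"rot": [0,0,0]},{"linear": [-0.7,-2.2,35],"rot": [0,0,0]},{"linear": [-0.7,-2.2,52],"rot": [0,0,0]},{"linear": [-0.7,-2.2,62],"rot": [0,0,0]},{"linear": [-0.7,-2.2,68],"rot": [0,0,0]},{"linear": [-0.7,-2.2,71],"rot": [0,0,0]},{"linear": [-0.7,-2.2,73],"rot": [0,0,0]},{"linear": [-0.7,-2.2,74],"rot": [0,0,0]},{"linear": [-0.7,-2.2,74.5],"rot": [0,0,0]},{"linear": [-0.7,-2.2,74.5],"rot": [0,0,0]}]}}

```text
time_s: 7.45
ee_pos: [0.496, -0.0304, 0.225]
tool_rot: [[-0.996, 0.089, 0.0], [0.089, 0.996, -0.0], [-0.0, -0.0, -1.0]]
force: [0.7, 0.1, -0.7]
width: 0.101
```

Run:
```python
from h import *
print(loc()); go(-.06,.0572,.2245)
```

```text
(array([-0.08928712,  0.05633523]), np.float64(0.22498048648884708))
t 7.45 pos [ 0.49603278 -0.03043647  0.22498049] yaw 3.0527697601343307 F [ 0.70883846  0.14523513 -0.74177848] w 8.631779670106127
lin [-29.3   0.9   0.5] rot [-0.      0.0003 -0.002 ]
```

>>> {"api": "jog_arm", "payload": {"moves": [{"linear": [0,0.5,0.5],"rot": [0,0,0]},{"linear": [0,0.5,0.8],"rot": [0,0,0]},{"linear": [0,0.5,0.8],"rot": [0,0,0]}]}}

```text
time_s: 7.82
ee_pos: [0.4959, -0.0299, 0.224]
tool_rot: [[-0.996, 0.089, -0.0], [0.089, 0.996, 0.0], [0.0, 0.0, -1.0]]
force: [-0.4, -0.1, -0.6]
width: 0.102
```

Run:
```python
from h import *
print(loc()); go(-.06,.0572,.2245)
```

```text
(array([-0.08945406,  0.05686611]), np.float64(0.22396981513445205))
t 7.825 pos [ 0.49591249 -0.02989311  0.22396982] yaw 3.0527997272741025 F [-0.44360258 -0.09599019 -0.59728089] w 8.69044368731687
lin [-29.5   0.4  -0.5] rot [ 0.     -0.0001 -0.002 ]
```

>>> {"api": "jog_arm", "payload": {"moves": [{"linear": [0,0.2,0.7],"rot": [0,0,0]},{"linear": [0,0.2,1.0],"rot": [0,0,0]},{"linear": [0,0.2,1.0],"rot": [0,0,0]}]}}

```text
time_s: 8.2
ee_pos: [0.496, -0.0299, 0.2239]
tool_rot: [[-0.996, 0.089, 0.0], [0.089, 0.996, -0.001], [-0.001, -0.0, -1.0]]
force: [-1.5, -0.1, 4.5]
width: 0.107
```

Run:
```python
from h import *
print(loc()); go(-.06,.0572,.2245)
```

```text
(array([-0.08937039,  0.05690377]), np.float64(0.22390942335603073))
t 8.2 pos [ 0.49599911 -0.02986284  0.22390942] yaw 3.0527374149561712 F [-1.53882181 -0.13102955  4.49533693] w 9.11329342588518
lin [-29.4   0.4  -0.6] rot [-0.0005  0.0005 -0.0021]
```

>>> {"api": "jog_arm", "payload": {"moves": [{"linear": [-2,0.3,-0.7],"rot": [0,0,-0.002]},{"linear": [-6,0.3,-0.7],"rot": [0,0,-0.002]},{"linear": [-10,0.3,-0.7],"rot": [0,0,-0.002]},{"linear": [-14,0.3,-0.7],"rot": [0,0,-0.002]},{"linear": [-18,0.3,-0.7],"rot": [0,0,-0.002]},{"linear": [-22,0.3,-0.7],"rot": [0,0,-0.002]},{"linear": [-26,0.3,-0.7],"rot": [0,0,-0.002]},{"linear": [-30,0.3,-0.7],"rot": [0,0,-0.002]},{"linear": [-34,0.3,-0.7],"rot": [0,0,-0.002]},{"linear": [-34,0.3,-0.7],"rot": [0,0,-0.002]}]}}

```text
time_s: 9.45
ee_pos: [0.5307, -0.0324, 0.2239]
tool_rot: [[-0.996, 0.087, 0.001], [0.087, 0.996, 0.0], [-0.001, 0.0, -1.0]]
force: [-0.6, -0.2, 4.5]
width: 0.103
```

Run:
```python
from h import *
print(loc()); go(0,.0572,.2237)
```

```text
(array([-0.05460961,  0.05735921]), np.float64(0.22388601017696633))
t 9.45 pos [ 0.53066851 -0.03242257  0.22388601] yaw 3.054873620758855 F [-0.62129754 -0.23012663  4.50274118] w 8.792367693838624
lin [-54.6  -0.2   0.2] rot [0.0002 0.001  0.0001]
```

>>> {"api": "jog_arm", "payload": {"moves": [{"linear": [-4,0,-0.3],"rot": [0,0,0]},{"linear": [-9,0,-0.3],"rot": [0,0,0]},{"linear": [-14,0,-0.3],"rot": [0,0,0]},{"linear": [-19,0,-0.3],"rot": [0,0,0]},{"linear": [-24,0,-0.3],"rot": [0,0,0]},{"linear": [-28,0,-0.3],"rot": [0,0,0]},{"linear": [-28,0,-0.3],"rot": [0,0,0]}]}}

```text
time_s: 10.32
ee_pos: [0.5586, -0.035, 0.2239]
tool_rot: [[-0.996, 0.087, 0.001], [0.087, 0.996, -0.0], [-0.001, 0.0, -1.0]]
force: [0.8, 0.7, 2.1]
width: 0.107
```

Run:
```python
from h import *
print(loc()); go(0,.0572,.2237)
```

```text
(array([-0.02653229,  0.05725423]), np.float64(0.22390349498991569))
t 10.325 pos [ 0.55863103 -0.03496121  0.22390349] yaw 3.054764020504263 F [0.79767437 0.70963732 2.05028374] w 9.10105918574723
lin [-26.5  -0.1   0.2] rot [ 0.0001  0.0012 -0.    ]
```

>>> {"api": "jog_arm", "payload": {"moves": [{"linear": [-4,0,0],"rot": [0,0,0]},{"linear": [-9,0,0],"rot": [0,0,0]},{"linear": [-14,0,0],"rot": [0,0,0]},{"linear": [-19,0,0],"rot": [0,0,0]},{"linear": [-24,0,0],"rot": [0,0,0]},{"linear": [-26.5,0,0],"rot": [0,0,0]},{"linear": [-26.5,0,0],"rot": [0,0,0]},{"linear": [-26.5,0,0],"rot": [0,0,0]}]}}

```text
time_s: 11.32
ee_pos: [0.5847, -0.0372, 0.2239]
tool_rot: [[-0.996, 0.087, 0.001], [0.087, 0.996, -0.0], [-0.001, 0.0, -1.0]]
force: [0.6, 0.3, 1.2]
width: 0.107
```

Run:
```python
from h import *
import cv2
print(loc()); go(0,.0515,.2237)
im=optics.capture("top")[75:245,290:435]
cv2.imwrite("pics/b2.png",cv2.resize(im,None,fx=3.5,fy=3.5,interpolation=cv2.INTER_CUBIC))
```

```text
(array([-0.00040503,  0.05727513]), np.float64(0.22393589736110997))
t 11.325 pos [ 0.58466173 -0.03720539  0.2239359 ] yaw 3.0547678695512017 F [0.61231132 0.30469344 1.2463541 ] w 9.13792388116877
lin [-0.4 -5.8  0.2] rot [ 0.      0.0011 -0.    ]
```

View pics/b2.png

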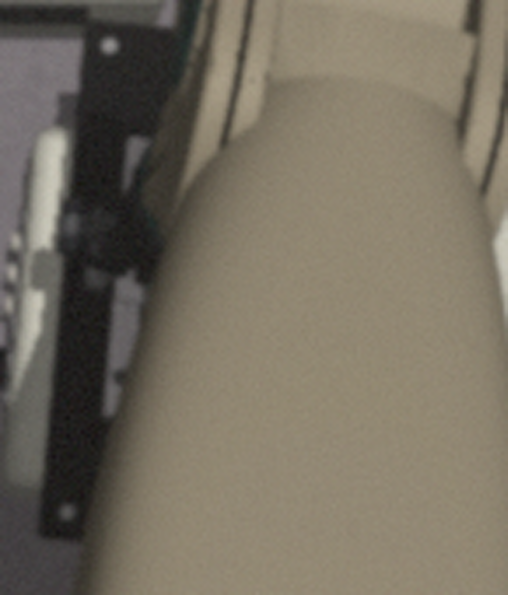

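The arm hides the plate from the top camera, so I press by small steps and watch the force.

>>> {"api": "jog_arm", "payload": {"moves": [{"linear": [0,-1,0],"rot": [0,0,0]},{"linear": [0,-2,0],"rot": [0,0,0]},{"linear": [0,-3,0],"rot": [0,0,0]},{"linear": [0,-4,0],"rot": [0,0,0]},{"linear": [0,-4.5,0],"rot": [0,0,0]},{"linear": [0,-4.5,0],"rot": [0,0,0]},{"linear": [0,-4.5,0],"rot": [0,0,0]}]}}

```text
time_s: 12.25
ee_pos: [0.5837, -0.0417, 0.224]
tool_rot: [[-0.996, 0.087, -0.0], [0.087, 0.996, -0.0], [0.0, -0.0, -1.0]]
force: [-0.1, -0.4, 0.4]
width: 0.105
```

>>> {"api": "jog_arm", "payload": {"moves": [{"linear": [0,-0.3,0],"rot": [0,0,0]},{"linear": [0,-0.6,0],"rot": [0,0,0]},{"linear": [0,-0.6,0],"rot": [0,0,0]},{"linear": [0,-0.6,0],"rot": [0,0,0]}]}}

```text
time_s: 12.75
ee_pos: [0.5837, -0.0422, 0.2239]
tool_rot: [[-0.996, 0.087, -0.0], [0.087, 0.996, -0.0], [0.0, -0.0, -1.0]]
force: [-0.1, 0.4, -0.2]
width: 0.101
```

Run:
```python
from h import *
print(loc()); go(0,.0515,.2237); print((RS.T@manip.observe()['force'][:2]))
```

```text
(array([-0.00094355,  0.05217729]), np.float64(0.22392750569724812))
t 12.75 pos [ 0.5836833  -0.04223735  0.22392751] yaw 3.0547937249232215 F [-0.11492646  0.41974418 -0.23363369] w 8.609714616607485
lin [-0.9 -0.7  0.2] rot [-0.     -0.0001  0.    ]
[-0.15088185  0.40820085]
```

>>> {"api": "jog_arm", "payload": {"moves": [{"linear": [0,-0.3,0],"rot": [0,0,0]},{"linear": [0,-0.6,0],"rot": [0,0,0]},{"linear": [0,-0.6,0],"rot": [0,0,0]},{"linear": [0,-0.6,0],"rot": [0,0,0]}]}}

```text
time_s: 13.25
ee_pos: [0.5837, -0.0425, 0.224]
tool_rot: [[-0.996, 0.087, 0.0], [0.087, 0.996, 0.001], [0.0, 0.001, -1.0]]
force: [0.3, 2.6, -1.0]
width: 0.107
```

>>> {"api": "jog_arm", "payload": {"moves": [{"linear": [0,-0.3,0],"rot": [0,0,0]},{"linear": [0,-0.5,0],"rot": [0,0,0]},{"linear": [0,-0.5,0],"rot": [0,0,0]},{"linear": [0,-0.5,0],"rot": [0,0,0]}]}}

```text
time_s: 13.75
ee_pos: [0.5837, -0.0427, 0.224]
tool_rot: [[-0.996, 0.086, 0.0], [0.086, 0.996, 0.002], [-0.0, 0.002, -1.0]]
force: [0.9, 4.6, -1.1]
width: 0.105
```

Run:
```python
from h import *
print(loc()); go(0,.0515,.2237); print((RS.T@manip.observe()['force'][:2]))
```

```text
(array([-0.0009259 ,  0.05175168]), np.float64(0.22399253958257767))
t 13.75 pos [ 0.583664   -0.04266289  0.22399254] yaw 3.0551654992826216 F [ 0.88352785  4.6042683  -1.10834249] w 9.003080003559514
lin [-0.9 -0.3  0.3] rot [0.0015 0.     0.0004]
[0.48105275 4.66352831]
```

>>> {"api": "jog_arm", "payload": {"moves": [{"linear": [0,-0.3,0.3],"rot": [0,0,0]},{"linear": [0,-0.6,0.3],"rot": [0,0,0]},{"linear": [0,-0.9,0.3],"rot": [0,0,0]},{"linear": [0,-1.2,0.3],"rot": [0,0,0]},{"linear": [0,-1.2,0.3],"rot": [0,0,0]},{"linear": [0,-1.2,0.3],"rot": [0,0,0]},{"linear": [0,-1.2,0.3],"rot": [0,0,0]}]}}

```text
time_s: 14.62
ee_pos: [0.5836, -0.0427, 0.224]
tool_rot: [[-0.996, 0.086, 0.001], [0.086, 0.996, 0.004], [-0.0, 0.004, -1.0]]
force: [1.0, 8.0, 1.7]
width: 0.106
```

Run:
```python
from h import *
import cv2,pickle
print(loc()); go(0,.0515,.2237); s=manip.observe(); print((RS.T@s['force'][:2]), s['qvel'].round(2))
im=optics.capture("wrist"); cv2.imwrite("pics/w3.png",im); pickle.dump((s['ee_pos'],s['tool_rot']),open("p3.pkl","wb"))
```

```text
(array([-0.00094379,  0.05168334]), np.float64(0.22400560492215138))
t 14.625 pos [ 0.58364024 -0.04272941  0.2240056 ] yaw 3.0557744157041227 F [0.95612528 7.99508868 1.74605642] w 9.083787131780051
lin [-0.9 -0.2  0.3] rot [0.0041 0.0003 0.001 ]
[0.25942311 8.04787662] [ 0.16 -0.07  0.07 -0.15 -0.01  0.01]
```

View pics/w3.png

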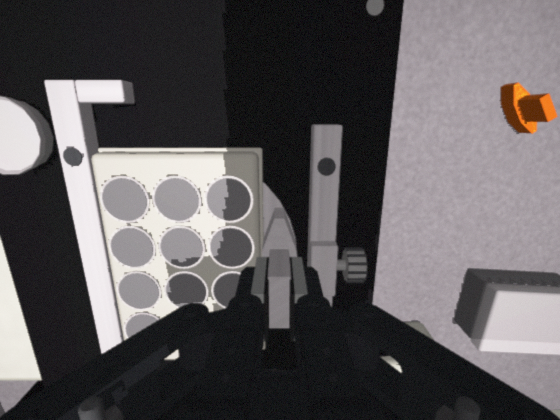

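The plate's left edge now lies along the back bar, from about (95,153) down. The spacer tip at (277,210) stands beside the plate, and the screw knob is at (354,265). I check the plate's position and angle in an enlarged crop.

Run:
```python
import cv2
im=cv2.imread("pics/w3.png")[140:350,80:300]
im=cv2.convertScaleAbs(im,alpha=1.5,beta=20)
cv2.imwrite("pics/w3c.png",cv2.resize(im[:,:],None,fx=2.8,fy=2.8,interpolation=cv2.INTER_CUBIC))
```

```text
(no output)
```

View pics/w3c.png

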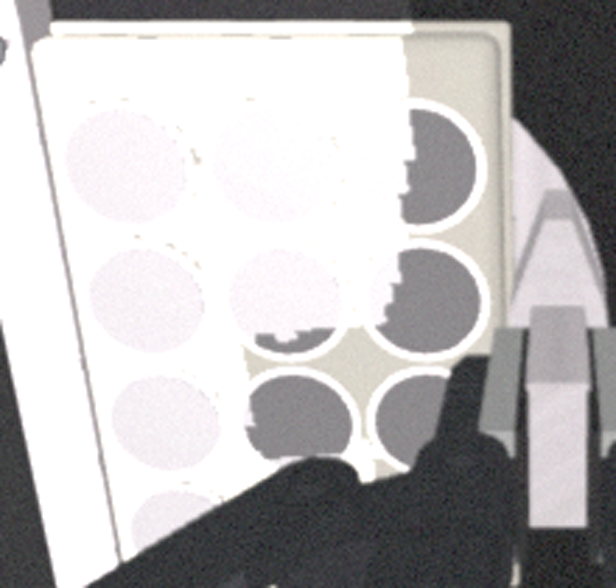

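Run:
```python
from h import *
import pickle
P=pickle.load(open("p3.pkl","rb"))
K=lambda p:np.array(p)/2.8+[80-.32,140-.32]
L=lambda q:(q[:,:2]-C)@RS
print("back seam (bar top z .212)",L(ray("wrist",K([(36,70),(118,555)]),.212,P)))
print("same at .215",L(ray("wrist",K([(36,70),(118,555)]),.215,P)))
print("front edge rim base z.2..", L(ray("wrist",K([(511,25),(511,320)]),.203,P)))
e=L(ray("wrist",K([(52,22),(510,22)]),.203,P));print("-x skirt",e,np.arctan2(*(e[1]-e[0])[:2]))
s=manip.observe();print(s['force'],s['width'])
```

```text
back seam (bar top z .212) [[-0.05554947 -0.04046833]
 [ 0.04701322 -0.04163197]]
same at .215 [[-0.0559923  -0.03868519]
 [ 0.04456924 -0.03982613]]
front edge rim base z.2.. [[-0.0623784   0.04299895]
 [-0.00298137  0.04200002]]
-x skirt [[-0.06302005 -0.04129817]
 [-0.06292167  0.04282403]] 0.0011695145286557264
[0.96804945 7.50882995 1.13815048] 0.10475771930495692
```

```bash
python3 -c "
from h import *
print(manip.job_done()); s=manip.observe(); print(s['time_s'],s['force'],s['width'],loc())"
```

```text
the job is handed in; nothing more can be done
None
the job is handed in; nothing more can be done
```

I picked up the narrower spacer by its fin and set it on the stage at the wider (-x) end, about 89 mm from the screw. Then I slid it along the gap to the screw and pressed the plate onto the back bar. I handed the job in at about 14.7 s, still gripping and pressing; no verdict was reported.

**Last checks, just before handing in:**
- **Spacer:** it stood at x ≈ -1 mm, y ≈ 51.7 mm, down on the stage, tilted about 0.004 rad and in line with the bar.
- **Force and grip:** the pressing force was about 7.5 to 8 N, and the fin was gripped at an opening of about 9 mm.
- **Plate:** in the wrist camera its front edge was at y ≈ 42.5 mm, which is where it should be when flush. The short edge read 0.001 rad askew; the two long edges read 0.011 and 0.017 rad, both within the 0.025 limit.

**What disagreed or could not be checked:**
- **Cameras:** the top and wrist cameras differed by about 4 mm in y. I went by the wrist camera, and where contact was felt bore it out.
- **Back edge:** it read about 2 mm forward of the back bar's face if taken at bar-top height. I put this down to not being sure which rim height that edge belongs to.
- **Top view:** the arm hid the plate from the top camera, so I have no second view of the final position.

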